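# Open the reject cabinet by its hidden sprung hook

### The arm

A 6-joint arm with a two-finger parallel gripper is mounted at the origin on the work surface. World frame = base frame: x ahead of the robot, y to its left, z up, the work surface at z = 0. Lengths are in m, angles in degrees, forces in N, time in s.
With the tool pointing down it reaches from about 0.3 to 0.85 m from the base axis. Payload 5.4 kg.
Tool frame: the origin (TCP) lies at the very end of the fingers, on their centre line; the grasp point (between the pads) lies 19 mm behind it; z points along the fingers, y is the line along which they close (so a half turn about z gives the same grasp; the last joint's range is limited). The gripper opens to 85 mm and grips with 20 to 120 N. Pads are 22 mm wide; open, the fingers measure 114 mm over their backs; the gripper's body (76 mm by 85 mm) begins 54 mm behind the grasp point. The pads swing forward as they close: fully open they stand 13 mm farther back than shut.
Start: joints at [59.124, 9.076, 91.501, -0, 79.423, -12.038], TCP at [0.186, 0.544, 0.197] pointing down, gripper open.
Joint ranges: [-166.64, 166.64], [-54.1, 131.32], [10.49, 154.53], [-73.88, 253.88], [9.74, 151.15], [-171.62, 171.62]. Speed limits (degrees/s): [147.25, 147.25, 180, 180, 180, 180].

### API

Orientations are given as [roll, pitch, yaw] about the fixed x, y, z axes, in that order (R = Rz(yaw) Ry(pitch) Rx(roll)).
In Python, from plant import arm, eyes gives the robot as it stands.
- The arm moves only by the shell command python3 -m creep FILE, which reads ROWS from the file FILE. ROWS is one flat JSON list of numbers that holds 1 to 5 rows one after another, with no inner brackets; each row has 7 numbers: dx, dy, dz in fractions of the full range, 1 being 0.5 m, then a rotation vector rx, ry, rz in a scale on which 1.0 is 90 degrees, then the finger opening in m; each row is the pose to reach, as a shift and turn from the pose commanded when the command began, along the tool's axes at that moment; what a row does not reach only later rows make up. A row lasts 1/10 s, in which the tool goes at most 0.05 m and 8.59 degrees, less where a joint would pass 70% of its speed; a pose out of reach is approached as far as the arm can. The fingers move at their own pace and stop on an object; the grip force is fixed at half the most. Time passes only in rows, so rows that do not move let the fingers close. It prints the time, the measured TCP pose, the force, the opening and the grip force at its end. Shift and turn numbers lie between -1 and 1, and a call with a number outside is refused. Input that does not fit is refused with a message, and nothing moves.
- arm.sense(): the state, without advancing time (a new reading comes with each control period).
- eyes.get_image(name): name is "scene" or "top" or "wrist"; returns the picture (384x512x3 uint8, blue, green, red); there is no depth.
- eyes.camera_model(name): a dict with "vfov" (degrees; the focal length in pixels is half the picture's height over the tangent of half this angle, whatever the lens; pixels are square), "cx", "cy" (the principal point, pixels), "extrinsics" (4x4, takes a point from world to camera coordinates); the wrist camera has in their place "T_tool_cam" (4x4, takes a point from camera to tool coordinates, whose origin is the TCP and whose axes are the flange's). Camera axes: x right, y up, looking along -z (the intrinsics and any distortion apply to the point x, -y, -z); pixel columns grow to the right and rows downward; lengths in m; the calibration is good to about 2 mm. A picture is of the moment at which its call begins: read the wrist's pose just before it. camera_model takes no time and is no camera call.
- arm.close_job(): hands the job in; it is judged then, once.
The state is a dict: "time": time; "q": joint angles; "dq": joint speeds; "joint_torque": joint torques, N m; "position": TCP position; "ee_rot": TCP orientation; "wrist_force": force on the tool from outside, world axes, zero at the start; "wrist_torque": the same for the moment, N m; "opening": finger opening in m; "grasp_force": force on a finger pad.
Only numpy, scipy, OpenCV 4.12 (cv2) and the standard library are available. Lean on these libraries where they do the work, as an engineer would, in place of code of your own. Each camera call takes 0.05 s, during which the arm holds its last target. There are 200 camera calls.

### The job

Open the small grey reject cabinet on the inspection bench: reach down through the narrow slot behind the top edge of its door, press the sprung hook down far enough to free the door, and while it is down draw the door towards you from behind; then swing the door wide open, to about a right angle, and leave it standing there. Be gentle: never press or pull hard on the cabinet, door or hook, and leave everything else on the bench and on the cabinet where it is.

Things in the scene. Friction and masses are not known exactly. Their poses are not given: they have to be found in the camera images.
- cabinet: Grey sheet-metal cabinet fixed to the bench, 200 deep (x) x 220 wide (y) x 200 high (z), origin at the centre of its underside, front facing its own -x (to the robot). The front is one plain door without handle, 200 wide, 186 high, 14 thick, hinged on a vertical line at its +y end; door top edge level with the roof. Sheet 6 thick.
- slot (a point): Centre of the mouth of the only roof opening, at roof height; axes as the cabinet's. 34 in x, 56 in y; its front (-x) edge is the closed door's inner face, the rest roof sheet. In it lies the hook's flat white press plate, 24 (x) x 26 (y), centred 1 to -x of the slot's centre; its top is 4 to 32 below the roof, differently each time: find it by feel. All else is 60 or deeper.
- hinge_axis (a point): Point on the door's vertical hinge line, at roof height, in the plane of the closed door's inner face. The slot's centre is 140 from this line along the cabinet's -y and 17 along +x. The door swings with light, slightly damped friction (about 0.2 Nm at an easy pace) and stays where it is left.
- door (a joint): Door angle in rad: 0 shut, grows as its free (-y) end swings out towards the cabinet's -x, stop at 1.9.
- hook (a joint): How far the hook and its plate are pressed straight down, m: 0 at rest, 0.011 hard stop. Spring: about 4 N at the start, 8 N at the stop. Beyond 0.008 its tooth is clear of the lip on the door's back (0.009 to 0.0105 is a good depth). Let go before the door at the slot has come out 3 mm and it catches again; after 14 mm the door is quite clear of it.
- jar: Small closed glass jar, diameter 48, height 65, standing on the rear of the cabinet roof; origin at the centre of its underside.
- tape: Roll of clear tape lying on the rear of the cabinet roof, diameter 52, height 18; origin at the centre of its underside.
- spool_a: Flanged black and white spool standing on the bench beside the cabinet, diameter 22, height 34; origin at the centre of its underside.
- spool_b: Another such spool, diameter 22, height 34, beside the cabinet.
- spool_c: Another such spool, diameter 22, height 34, beside the cabinet.
- tray: Open white tray on the bench beside the cabinet, 100 x 70 x 30 high; origin at the centre of its underside.
- loupe: Black stand loupe on the bench beside the cabinet, diameter 38, height 34; origin at the centre of its underside.

How it is judged:
By the outcome, as a careful person would: the job done as asked, in the order asked, and still so for the second after the job is handed in, with the robot touching nothing.
It also fails if it takes over 48 s, if anything falls off the work surface, if the arm or the gripper's body presses on something with over 40 N, if the wrist force passes 120 N, or if a joint passes its speed limit or range.

## Working session

There is one attempt and no reset: what is moved stays moved. The work goes in short steps, Python scripts to look and compute and a shell command to move; the robot and the scene stay as the last step left them, time stands still between calls to the robot, and variables do not carry over. Pictures are saved under pics/ and viewed, at most 10 in all, crops included, and the job is handed in when it is done.

```bash
mkdir -p pics; ls; python3 - <<'E'
from plant import arm, eyes
import cv2,numpy as np
s=arm.sense(); print(s)
for n in ("scene","top","wrist"):
    im=eyes.get_image(n); cv2.imwrite(f"pics/{n}0.png",im); print(n,eyes.camera_model(n))
a=[cv2.imread(f"pics/{n}0.png") for n in ("scene","top")]
E
```

```text
pics
{'time': 0.0, 'q': array([ 5.91245046e+01,  9.11415337e+00,  9.15737620e+01, -2.21991089e-03,
        7.94251463e+01, -1.20394932e+01]), 'dq': array([-0.02587361,  0.01841522, -0.05949969, -0.04133979, -0.03246681,
        0.05883672]), 'joint_torque': array([ 8.30429744e-04, -3.96019757e+01, -3.31425047e+01, -2.62146723e-04,
        8.69989773e-03, -3.12243765e-05]), 'position': array([0.18533004, 0.54358337, 0.19638837]), 'ee_rot': array([-1.79888970e+02, -2.14496280e-02,  1.61164387e+02]), 'wrist_force': array([0.34648301, 0.35832566, 0.2544555 ]), 'wrist_torque': array([ 0.04439309, -0.01438478,  0.03800114]), 'grasp_force': 0.0, 'opening': 0.08560501675928565}
scene {'vfov': 51.02592021756768, 'cx': 262.7190906169965, 'cy': 185.938605329269, 'extrinsics': array([[-0.22660697,  0.97375854, -0.02106158,  0.11525612],
       [-0.6410386 , -0.1328284 ,  0.75592733,  0.29561994],
       [ 0.73329311,  0.18479969,  0.65431666, -1.44106419],
       [ 0.        ,  0.        ,  0.        ,  1.        ]])}
top {'vfov': 43.75319865544368, 'cx': 252.55772153834252, 'cy': 198.02546381122195, 'extrinsics': array([[ 0.01908966, -0.99974713,  0.01188574,  0.03143751],
       [ 0.99850026,  0.01967325,  0.05109001, -0.63961879],
       [-0.05131092,  0.01089262,  0.99862332, -1.15988263],
       [ 0.        ,  0.        ,  0.        ,  1.        ]])}
wrist {'vfov': 62.181324891265014, 'cx': 254.69757424539517, 'cy': 194.1281128832767, 'T_tool_cam': array([[ 4.08111289e-04,  9.55986526e-01,  2.93410284e-01,
         7.41501574e-02],
       [ 9.99999567e-01, -1.44786883e-04, -9.19179787e-04,
        -5.60736333e-04],
       [-8.36241532e-04,  2.93410532e-01, -9.55986172e-01,
        -1.76260677e-01],
       [ 0.00000000e+00,  0.00000000e+00,  0.00000000e+00,
         1.00000000e+00]])}
```

View pics/scene0.png

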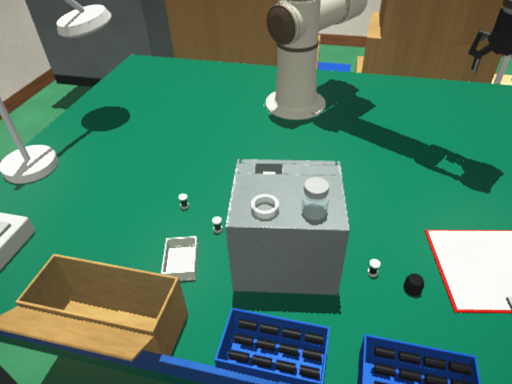

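View pics/top0.png

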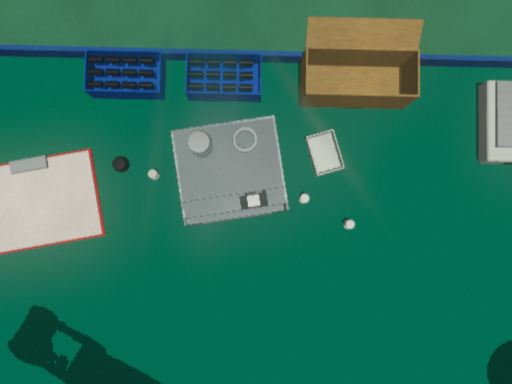

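The scene view shows the cabinet at about (290,225), with the slot at (268,167) on the robot side. In the top view the roof corners are about (173,130), (274,117), (287,210) and (186,224), and the slot is at (253,200) with the white plate inside. I'll zoom in for precise points.

```bash
python3 - <<'E'
import cv2,numpy as np
t=cv2.imread("pics/top0.png")[105:235,160:300]; s=cv2.imread("pics/scene0.png")[145:225,220:355]
a=cv2.resize(t,None,fx=4,fy=4,interpolation=cv2.INTER_CUBIC)
cv2.imwrite("pics/topz.png",a)
b=cv2.resize(s,None,fx=5,fy=5,interpolation=cv2.INTER_CUBIC)
cv2.imwrite("pics/scz.png",b)
E
```

```text
(no output)
```

View pics/topz.png

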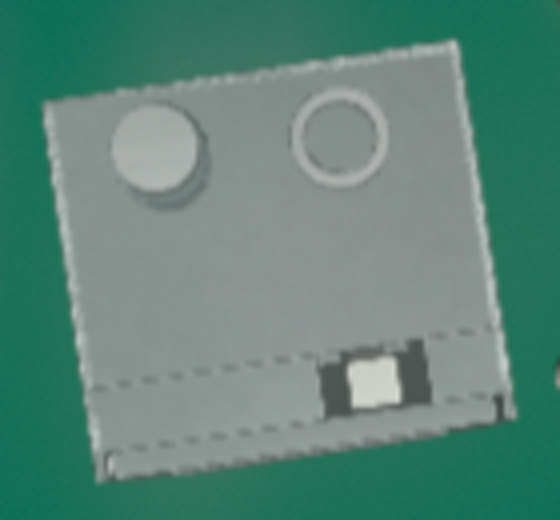

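View pics/scz.png

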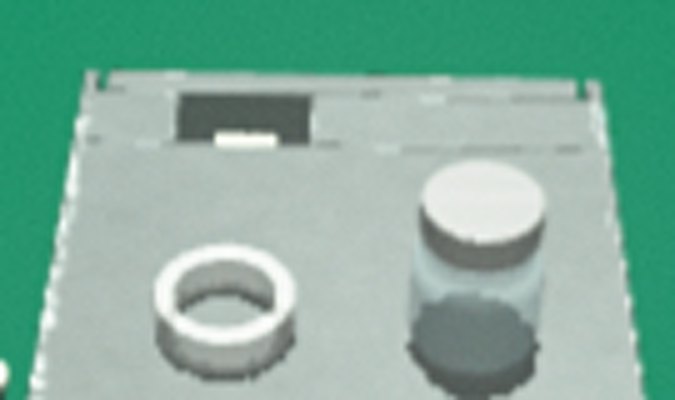

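```bash
cat > h.py <<'E'
import numpy as np, cv2
from scipy.optimize import least_squares
from scipy.spatial.transform import Rotation as R
from plant import arm, eyes
def proj(P,m,E=None):
    E=m["extrinsics"] if E is None else E
    P=np.atleast_2d(P)@E[:3,:3].T+E[:3,3]
    f=192/np.tan(np.radians(m["vfov"]/2))
    return np.c_[m["cx"]+f*P[:,0]/-P[:,2], m["cy"]+f*-P[:,1]/-P[:,2]]
E
python3 - <<'E'
from h import *
top=eyes.camera_model("top");sc=eyes.camera_model("scene")
T=lambda a:(np.array(a,float)+.5)/4-.5+[160,105]
S=lambda a:(np.array(a,float)+.5)/5-.5+[220,145]
ft=T([(43,103),(457,41),(516,418),(98,482),(320,363),(422,340),(432,402),(328,418)])
Lt=np.array([(.1,.11),(.1,-.11),(-.1,-.11),(-.1,.11),(-.052,-.012),(-.052,-.068),(-.086,-.068),(-.086,-.012)])
fs=S([(88,70),(600,82),(178,93),(312,97),(312,144),(178,143)])
Ls=np.array([(-.1,-.11),(-.1,.11),(-.086,-.068),(-.086,-.012),(-.052,-.012),(-.052,-.068)])
def W(p,L):
    c,s=np.cos(p[3]),np.sin(p[3]);return np.c_[L@np.array([[c,s],[-s,c]])+p[:2],np.full(len(L),p[2])]
f1=lambda p:(proj(W(p,Lt),top)-ft).ravel()
f2=lambda p:(proj(W(p,Ls),sc)-fs).ravel()
r=least_squares(lambda p:np.r_[f1(p),f2(p)],[.6,0,.2,0]);p=r.x
print("roof z, pose",p[:3],np.degrees(p[3]))
print(f1(p).reshape(-1,2).round(1).tolist(),f2(p).reshape(-1,2).round(1).tolist())
for z in(.2,):
  r=least_squares(lambda q:f1([*q[:2],z,q[2]]),[.6,0,0]);print("top only",r.x)
for n,l in(("slot",(-.069,-.04)),("plate",(-.07,-.04)),("hinge",(-.086,.1))):print(n,W(p,np.array([l])))
s=arm.sense();print(s["position"],s["ee_rot"])
E
```

```text
roof z, pose [0.6875235  0.0953305  0.19660378] 9.783194559380235
[[-0.1, 0.3], [0.2, 0.3], [0.2, 0.1], [-0.1, 0.2], [-0.8, -1.8], [0.2, -0.1], [0.2, 0.5], [-0.4, 0.6]] [[-0.2, 0.3], [-0.3, -0.3], [0.6, -0.0], [0.1, -0.3], [-0.3, 0.4], [-0.5, 0.0]]
top only [0.68727746 0.09514051 0.1717989 ]
slot [[0.62632373 0.04418768 0.19660378]]
plate [[0.62533828 0.04401776 0.19660378]]
hinge [[0.58578209 0.17926312 0.19660378]]
[0.18540488 0.54372134 0.19660407] [-1.79913181e+02 -1.64167021e-02  1.61162096e+02]
```

```bash
cat >> h.py <<'E'
def rel(p0,yaw0,p1,yaw1):
    R0=R.from_euler("xyz",[180,0,yaw0],degrees=True);R1=R.from_euler("xyz",[180,0,yaw1],degrees=True)
    return (R0.inv().apply(np.subtract(p1,p0))).round(4),(R0.inv()*R1).as_rotvec(degrees=True).round(2)
E
python3 -c "
from h import *
print(rel([.186,.544,.197],161.162,[.626,.044,.27],189.78))"
```

```text
(array([-0.5779, -0.3311, -0.073 ]), array([  0.  ,   0.  , -28.62]))
```

Units first: shifts go in shares of 0.5 m and turns go in shares of 90 degrees. So -0.2 m / 0.5 = -0.4, -0.16 m / 0.5 = -0.32, -5.7 degrees / 90 = -0.0633.

```bash
echo '[-0.08, -0.046, -0.04, 0, 0, -0.0633, 0, -0.16, -0.092, -0.08, 0, 0, -0.1267, 0, -0.24, -0.138, -0.12, 0, 0, -0.19, 0, -0.32, -0.184, -0.146, 0, 0, -0.2533, 0, -0.4, -0.23, -0.146, 0, 0, -0.318, 0]' > next.json && python3 -m creep next.json; python3 -c "
from h import *
p=np.array([.186,.544,.197])+R.from_euler('xyz',[180,0,161.162],degrees=True).apply([-.2,-.115,-.073])
print(p,rel(p,189.78,[.626,.044,.27],189.78))"
```

```text
time: 0.65
position: [0.3397, 0.3699, 0.2728]
ee_rot: [179.9, 0.2, -170.0]
wrist_force: [1.3, -0.2, 0.1]
opening: 0.0124
grasp_force: 0.0
[0.33815431 0.37058125 0.27      ] (array([-0.2282, -0.3707, -0.    ]), array([0., 0., 0.]))
```

Nine rows are left, about (-0.0254, -0.0412) each.

Scaled: -0.206 m / 0.5 = -0.412, -0.0412 m / 0.5 = -0.0824.

```bash
echo '[-0.0508, -0.0824, 0, 0, 0, 0, 0, -0.1016, -0.1648, 0, 0, 0, 0, 0, -0.1524, -0.2472, 0, 0, 0, 0, 0, -0.2032, -0.3296, 0, 0, 0, 0, 0, -0.254, -0.412, 0, 0, 0, 0, 0]' > next.json && python3 -m creep next.json; echo '[-0.0508, -0.0824, 0, 0, 0, 0, 0, -0.1016, -0.1648, 0, 0, 0, 0, 0, -0.1524, -0.2472, 0, 0, 0, 0, 0, -0.2024, -0.3294, 0, 0, 0, 0, 0, -0.2024, -0.3294, 0, 0, 0, 0, 0]' > next.json && python3 -m creep next.json; python3 - <<'E'
from h import *
s=arm.sense();im=eyes.get_image("wrist");cv2.imwrite("pics/w1.png",im)
print(s["position"],s["ee_rot"],s["wrist_force"],s["opening"])
m=eyes.camera_model("wrist")
T=np.eye(4);T[:3,:3]=R.from_euler("xyz",s["ee_rot"],degrees=True).as_matrix();T[:3,3]=s["position"]
E=np.linalg.inv(T@m["T_tool_cam"]);np.save("E1.npy",E)
c,q=np.cos(np.radians(9.78)),np.sin(np.radians(9.78))
L=np.array([(-.1,-.11),(-.052,-.012),(-.052,-.068),(-.086,-.068),(-.086,-.012)])
print(proj(np.c_[L@np.array([[c,q],[-q,c]])+[.6875,.0953],np.full(5,.2)],m,E).round(1))
E
```

```text
time: 1.15
position: [0.4988, 0.1876, 0.2702]
ee_rot: [180.0, -0.0, -170.2]
wrist_force: [0.4, 0.5, -0.6]
opening: 0.0001
grasp_force: 0.0
time: 1.65
position: [0.6277, 0.0391, 0.2683]
ee_rot: [-179.9, -0.1, -170.5]
wrist_force: [0.0, 0.9, -1.0]
opening: -0.0001
grasp_force: 0.0
[0.62773698 0.03910628 0.26829152] [-1.79934267e+02 -1.15130570e-01 -1.70548242e+02] [ 0.01399257  0.90588282 -1.01335606] -0.00013984491861386683
[[171.7 154.9]
 [296.3 212.5]
 [227.8 212.9]
 [226.5 172.3]
 [297.7 171.9]]
```

View pics/w1.png

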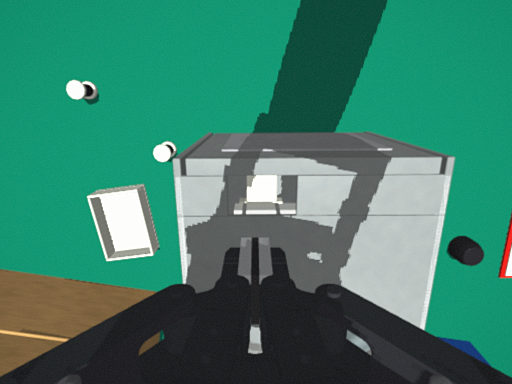

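The wrist view shows the slot at columns 229–297 and rows 174–214, with the white plate at (262,188) and the finger tips at (255,240). This is close to the prediction, but the arm was still settling. I'll take a settled picture and crop it.

```bash
python3 - <<'E'
from h import *
for _ in range(4): im=eyes.get_image("wrist")
s=arm.sense();im=eyes.get_image("wrist")
print(s["position"],s["ee_rot"],s["wrist_force"])
m=eyes.camera_model("wrist")
T=np.eye(4);T[:3,:3]=R.from_euler("xyz",s["ee_rot"],degrees=True).as_matrix();T[:3,3]=s["position"]
E=np.linalg.inv(T@m["T_tool_cam"]);np.save("E1.npy",E)
c,q=np.cos(np.radians(9.78)),np.sin(np.radians(9.78))
L=np.array([(-.1,-.11),(-.1,.11),(-.052,-.012),(-.052,-.068),(-.086,-.068),(-.086,-.012)])
print(proj(np.c_[L@np.array([[c,q],[-q,c]])+[.6875,.0953],np.full(6,.2)],m,E).round(1).tolist())
cv2.imwrite("pics/w2z.png",cv2.resize(im[140:260,200:330],None,fx=5,fy=5,interpolation=cv2.INTER_CUBIC))
E
```

```text
[0.62508511 0.04543993 0.27060026] [ 1.79981956e+02  7.84822238e-04 -1.70134234e+02] [0.32742444 0.61681057 0.87766729]
[[164.1, 155.6], [445.3, 156.1], [287.5, 213.4], [219.7, 213.3], [218.4, 173.2], [288.8, 173.3]]
```

View pics/w2z.png

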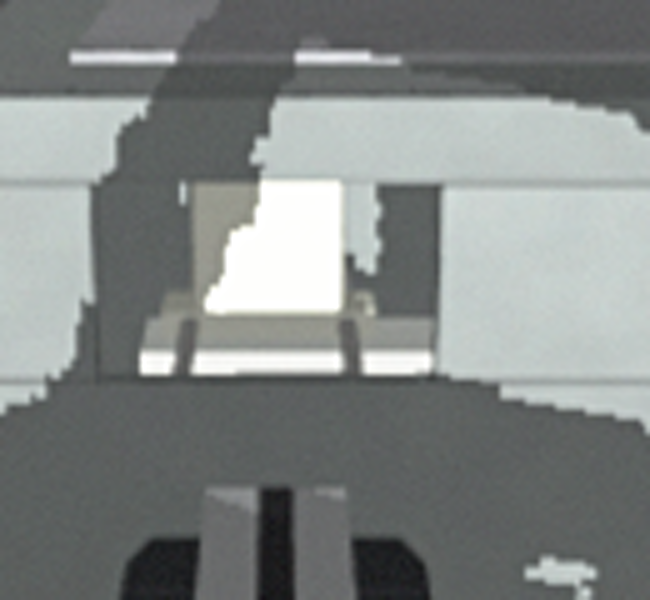

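The slot spans columns 218.2–287.8 and rows 176.2–215.6. The prediction agrees in y but sits about 2.5 px high, so x could be 2 mm off. I'll use the fingertips, at crop row 488, to check the camera offset.

```bash
python3 - <<'E'
from h import *
m=eyes.camera_model("wrist");E=np.load("E1.npy")
Et=np.linalg.inv(m["T_tool_cam"])
print(proj(np.array([[.011,-.0075,0],[.011,.0075,0],[.011,0,.0],[0,0,0]]),m,Et).round(1).tolist())
# wrist only fit, z=.2 / .1966
q=lambda a:(np.array(a,float)+.5)/5-.5+[200,140]
px=q([(93,183),(441,183),(441,380),(97,380)])
L=np.array([(-.086,-.068),(-.086,-.012),(-.052,-.012),(-.052,-.068)])
for z in(.2,None):
  def f(p):
    c,s=np.cos(p[2]),np.sin(p[2]);zz=z or p[3]
    return (proj(np.c_[L@np.array([[c,s],[-s,c]])+p[:2],np.full(4,zz)],m,E)-px).ravel()
  r=least_squares(f,[.6875,.0953,.17,.2]);p=r.x;c,s=np.cos(p[2]),np.sin(p[2])
  print(p,np.degrees(p[2]),"slot",np.array([-.069,-.04])@np.array([[c,s],[-s,c]])+p[:2],r.cost)
E
```

```text
[[243.0, 209.3], [268.6, 209.3], [255.8, 209.3], [255.8, 226.6]]
[0.68954764 0.09559897 0.17479675 0.2       ] 10.015116058775272 slot [0.62855539 0.04420885] 0.6482425243663706
[0.68959588 0.09560668 0.17479654 0.1998401 ] 10.015103832535313 slot [0.62860362 0.04421656] 0.6469149177060599
```

```bash
python3 - <<'E'
from h import *
im=eyes.get_image("wrist")[190:290,205:305].astype(float)
im=np.clip(im*2.0,0,255).astype(np.uint8)
cv2.imwrite("pics/w3z.png",cv2.resize(im,None,fx=6,fy=6,interpolation=cv2.INTER_CUBIC))
m=eyes.camera_model("wrist");Et=np.linalg.inv(m["T_tool_cam"])
for z in(0,-.01,-.02,-.03):print(z,proj(np.array([[.011,0,z],[-.011,0,z]]),m,Et)[:,1].round(1))
E
```

```text
0 [209.3 243.4]
-0.01 [215.4 251. ]
-0.02 [222.2 259.5]
-0.03 [229.7 268.9]
```

View pics/w3z.png

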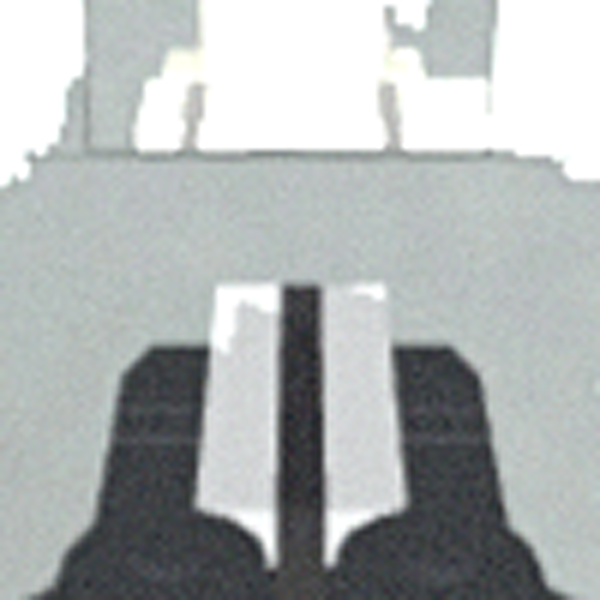

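The brightened crop shows pad tips at about row 237.5. That doesn't fit a tip at the TCP, where the front edge should be at row 209. I'll check against the scene camera.

```bash
python3 - <<'E'
from h import *
im=eyes.get_image("scene");m=eyes.camera_model("scene")
s=arm.sense();p=s["position"]
Rm=R.from_euler("xyz",s["ee_rot"],degrees=True)
P=proj(np.array([p+Rm.apply([0,0,z]) for z in(0,-.019,-.038)]+[p+Rm.apply([-.011,0,0])]),m);print(P.round(1).tolist())
u,v=P[0].astype(int);x0,y0=u-50,v-60
c=np.clip(im[y0:y0+100,x0:x0+100]*1.0,0,255).astype(np.uint8);c=cv2.resize(c,None,fx=6,fy=6,interpolation=cv2.INTER_CUBIC)
for k in P[:3]:cv2.circle(c,tuple(int((a-b+.5)*6) for a,b in zip(k,(x0,y0))),3,(0,0,255),-1)
cv2.imwrite("pics/s2z.png",c)
E
```

```text
[[268.8, 138.7], [268.7, 130.6], [268.6, 122.2], [268.5, 141.9]]
```

View pics/s2z.png

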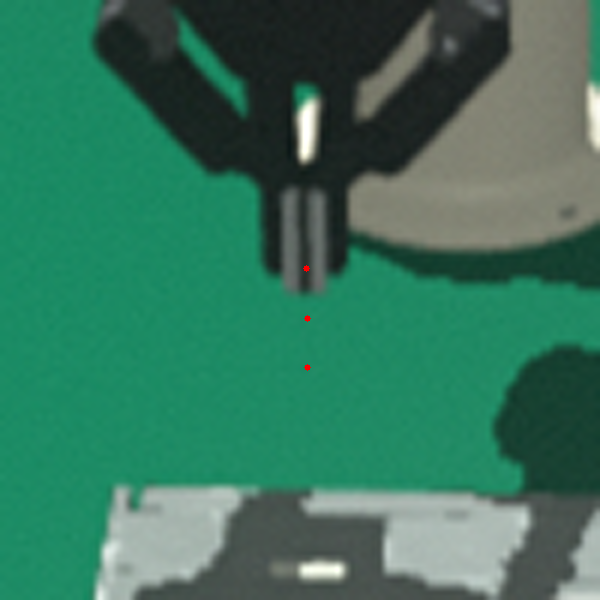

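The scene crop shows the visible finger ends coinciding with the point 37 mm behind the reported TCP (crop row 290). The real tip is therefore about 37 mm higher than the TCP reading, so I'll rely on feel from TCP 0.205 downward.

Scaled: 0.065 m / 0.5 = 0.13, -0.0015 m / 0.5 = -0.003.

```bash
echo '[-0.003, 0, 0.04, 0, 0, 0, 0, -0.003, 0, 0.08, 0, 0, 0, 0, -0.003, 0, 0.11, 0, 0, 0, 0, -0.003, 0, 0.13, 0, 0, 0, 0, -0.003, 0, 0.13, 0, 0, 0, 0]' > next.json && python3 -m creep next.json; echo '[0, 0, 0, 0, 0, 0, 0, 0, 0, 0, 0, 0, 0, 0, 0, 0, 0, 0, 0, 0, 0]' > next.json && python3 -m creep next.json;echo '[0, 0, 0.004, 0, 0, 0, 0, 0, 0, 0.008, 0, 0, 0, 0, 0, 0, 0.012, 0, 0, 0, 0, 0, 0, 0.016, 0, 0, 0, 0, 0, 0, 0.02, 0, 0, 0, 0]' > next.json && python3 -m creep next.json
```

```text
time: 2.55
position: [0.6261, 0.0448, 0.2037]
ee_rot: [180.0, -0.2, -170.2]
wrist_force: [-0.0, -0.3, -0.3]
opening: -0.0001
grasp_force: 0.0
time: 2.85
position: [0.6278, 0.0444, 0.2066]
ee_rot: [-180.0, 0.1, -170.2]
wrist_force: [0.4, -0.9, -0.7]
opening: 0.0002
grasp_force: 0.0
time: 3.35
position: [0.6271, 0.0445, 0.1951]
ee_rot: [180.0, -0.0, -170.2]
wrist_force: [0.4, 0.1, -0.5]
opening: 0.0005
grasp_force: 0.0
```

Scaled: 0.01 m / 0.5 = 0.02, 0.008 m / 0.5 = 0.016.

```bash
echo '[0, 0, 0.004, 0, 0, 0, 0, 0, 0, 0.008, 0, 0, 0, 0, 0, 0, 0.012, 0, 0, 0, 0, 0, 0, 0.016, 0, 0, 0, 0, 0, 0, 0.02, 0, 0, 0, 0]' > next.json && python3 -m creep next.json
```

```text
time: 3.85
position: [0.6272, 0.0445, 0.1852]
ee_rot: [180.0, -0.0, -170.2]
wrist_force: [0.4, -0.2, -0.5]
opening: 0.0001
grasp_force: 0.0
```

Scaled: 0.01 m / 0.5 = 0.02, 0.008 m / 0.5 = 0.016.

```bash
echo '[0, 0, 0.004, 0, 0, 0, 0, 0, 0, 0.008, 0, 0, 0, 0, 0, 0, 0.012, 0, 0, 0, 0, 0, 0, 0.016, 0, 0, 0, 0, 0, 0, 0.02, 0, 0, 0, 0]' > next.json && python3 -m creep next.json; 
```

```text
time: 4.35
position: [0.6272, 0.0445, 0.1752]
ee_rot: [180.0, 0.0, -170.2]
wrist_force: [-0.6, -0.7, -1.2]
opening: 0.0005
grasp_force: 0.0
```

Scaled: 0.006 m / 0.5 = 0.012, 0.004 m / 0.5 = 0.008.

```bash
echo '[0, 0, 0.004, 0, 0, 0, 0, 0, 0, 0.008, 0, 0, 0, 0, 0, 0, 0.012, 0, 0, 0, 0, 0, 0, 0.012, 0, 0, 0, 0]' > next.json && python3 -m creep next.json; 
```

```text
time: 4.75
position: [0.6269, 0.0445, 0.169]
ee_rot: [180.0, -0.0, -170.2]
wrist_force: [-0.0, 0.3, 0.2]
opening: 0.0003
grasp_force: 0.0
```

Scaled: 0.006 m / 0.5 = 0.012, 0.004 m / 0.5 = 0.008.

```bash
echo '[0, 0, 0.004, 0, 0, 0, 0, 0, 0, 0.008, 0, 0, 0, 0, 0, 0, 0.012, 0, 0, 0, 0, 0, 0, 0.012, 0, 0, 0, 0]' > next.json && python3 -m creep next.json
```

```text
time: 5.15
position: [0.6269, 0.0445, 0.1629]
ee_rot: [180.0, -0.0, -170.2]
wrist_force: [-1.0, -0.4, 1.2]
opening: 0.0001
grasp_force: 0.0
```

Scaled: 0.006 m / 0.5 = 0.012, 0.004 m / 0.5 = 0.008.

```bash
echo '[0, 0, 0.004, 0, 0, 0, 0, 0, 0, 0.008, 0, 0, 0, 0, 0, 0, 0.012, 0, 0, 0, 0, 0, 0, 0.012, 0, 0, 0, 0]' > next.json && python3 -m creep next.json
```

```text
time: 5.55
position: [0.6269, 0.0445, 0.1569]
ee_rot: [180.0, -0.0, -170.2]
wrist_force: [0.0, 0.1, 0.0]
opening: 0.0002
grasp_force: 0.0
```

```bash
echo '[0, 0, 0.004, 0, 0, 0, 0, 0, 0, 0.008, 0, 0, 0, 0, 0, 0, 0.012, 0, 0, 0, 0, 0, 0, 0.012, 0, 0, 0, 0]' > next.json && python3 -m creep next.json
```

```text
time: 5.95
position: [0.6269, 0.0445, 0.1509]
ee_rot: [180.0, -0.0, -170.2]
wrist_force: [-0.0, -0.0, 0.1]
opening: 0.0001
grasp_force: 0.0
```

Scaled: 0.004 m / 0.5 = 0.008, 0.002 m / 0.5 = 0.004.

```bash
echo '[0, 0, 0.004, 0, 0, 0, 0, 0, 0, 0.008, 0, 0, 0, 0, 0, 0, 0.008, 0, 0, 0, 0]' > next.json && python3 -m creep next.json
```

```text
time: 6.25
position: [0.6272, 0.0444, 0.1474]
ee_rot: [-180.0, 0.0, -170.2]
wrist_force: [-0.0, 0.7, 0.5]
opening: 0.0002
grasp_force: 0.0
```

Scaled: 0.004 m / 0.5 = 0.008, 0.002 m / 0.5 = 0.004.

```bash
echo '[0, 0, 0.004, 0, 0, 0, 0, 0, 0, 0.008, 0, 0, 0, 0, 0, 0, 0.008, 0, 0, 0, 0]' > next.json && python3 -m creep next.json
```

```text
time: 6.55
position: [0.6274, 0.0445, 0.1438]
ee_rot: [-180.0, 0.0, -170.2]
wrist_force: [-1.5, 0.5, 4.2]
opening: -0.0002
grasp_force: 2.5
```

Scaled: 0.004 m / 0.5 = 0.008, 0.002 m / 0.5 = 0.004.

```bash
echo '[0, 0, 0.004, 0, 0, 0, 0, 0, 0, 0.008, 0, 0, 0, 0, 0, 0, 0.008, 0, 0, 0, 0]' > next.json && python3 -m creep next.json
```

```text
time: 6.85
position: [0.6274, 0.0444, 0.14]
ee_rot: [-180.0, 0.0, -170.2]
wrist_force: [-0.9, -0.7, 6.9]
opening: 0.0001
grasp_force: 3.2
```

Scaled: 0.004 m / 0.5 = 0.008, 0.002 m / 0.5 = 0.004.

```bash
echo '[0, 0, 0.004, 0, 0, 0, 0, 0, 0, 0.008, 0, 0, 0, 0, 0, 0, 0.008, 0, 0, 0, 0]' > next.json && python3 -m creep next.json
```

```text
time: 7.15
position: [0.6274, 0.0444, 0.1363]
ee_rot: [-180.0, 0.0, -170.2]
wrist_force: [-2.7, 0.6, 6.7]
opening: -0.0003
grasp_force: 3.8
```

Scaled: 0.001 m / 0.5 = 0.002.

```bash
for i in 1 2; do echo '[0, 0, 0.002, 0, 0, 0, 0, 0, 0, 0.002, 0, 0, 0, 0, 0, 0, 0.002, 0, 0, 0, 0]' > next.json && python3 -m creep next.json | egrep 'posi|force'; done
```

```text
position: [0.6274, 0.0444, 0.1361]
wrist_force: [-4.9, 0.7, 10.0]
grasp_force: 5.0
position: [0.6275, 0.0444, 0.136]
wrist_force: [-6.4, 1.1, 15.1]
grasp_force: 7.1
```

Scaled: 0.001 m / 0.5 = 0.002.

```bash
echo '[0, 0, 0.002, 0, 0, 0, 0, 0, 0, 0.002, 0, 0, 0, 0, 0, 0, 0.002, 0, 0, 0, 0]' > next.json && python3 -m creep next.json | egrep 'posi|force'
```

```text
position: [0.6275, 0.0444, 0.136]
wrist_force: [-9.5, 0.3, 19.1]
grasp_force: 9.3
```

Scaled: -0.0038 m / 0.5 = -0.0076.

```bash
echo '[0, 0, -0.0076, 0, 0, 0, 0, 0, 0, -0.0076, 0, 0, 0, 0, 0, 0, -0.0076, 0, 0, 0, 0]' > next.json && python3 -m creep next.json | egrep 'posi|force'
```

```text
position: [0.6274, 0.0444, 0.1374]
wrist_force: [-3.3, 1.0, 6.9]
grasp_force: 3.6
```

Scaled: 0.004 m / 0.5 = 0.008, 0.003 m / 0.5 = 0.006.

```bash
echo '[0.002, 0, 0, 0, 0, 0, 0, 0.004, 0, 0, 0, 0, 0, 0, 0.006, 0, 0, 0, 0, 0, 0, 0.008, 0, 0, 0, 0, 0, 0, 0.008, 0, 0, 0, 0, 0, 0]' > next.json && python3 -m creep next.json | egrep 'posi|force'
```

```text
position: [0.6266, 0.0441, 0.1388]
wrist_force: [4.7, 1.7, 7.1]
grasp_force: 3.4
```

Scaled: 0.002 m / 0.5 = 0.004, 0.0014 m / 0.5 = 0.0028.

```bash
echo '[0, 0, 0.0028, 0, 0, 0, 0, 0, 0, 0.0028, 0, 0, 0, 0, 0.002, 0, 0.0028, 0, 0, 0, 0, 0.004, 0, 0.0028, 0, 0, 0, 0, 0.004, 0, 0.0028, 0, 0, 0, 0]' > next.json && python3 -m creep next.json | egrep 'posi|force'
```

```text
position: [0.625, 0.0436, 0.1377]
wrist_force: [5.5, 2.0, 7.5]
grasp_force: 3.6
```

```bash
echo '[0.002, 0, 0.0008, 0, 0, 0, 0, 0.004, 0, 0.0008, 0, 0, 0, 0, 0.006, 0, 0.0008, 0, 0, 0, 0, 0.008, 0, 0.0008, 0, 0, 0, 0, 0.008, 0, 0.0008, 0, 0, 0, 0]' > next.json && python3 -m creep next.json | egrep 'posi|force'
```

```text
position: [0.6212, 0.0429, 0.1373]
wrist_force: [5.1, 1.0, 7.0]
grasp_force: 3.9
```

Scaled: 0.004 m / 0.5 = 0.008, 0.003 m / 0.5 = 0.006.

```bash
echo '[0.002, 0, 0, 0, 0, 0, 0, 0.004, 0, 0, 0, 0, 0, 0, 0.006, 0, 0, 0, 0, 0, 0, 0.008, 0, 0, 0, 0, 0, 0, 0.008, 0, 0, 0, 0, 0, 0]' > next.json && python3 -m creep next.json | egrep 'posi|force'
```

```text
position: [0.6174, 0.0422, 0.1374]
wrist_force: [6.0, 1.3, 7.2]
grasp_force: 3.9
```

Scaled: 0.005 m / 0.5 = 0.01, 0.004 m / 0.5 = 0.008.

```bash
echo '[0.002, 0, 0, 0, 0, 0, 0, 0.004, 0, 0, 0, 0, 0, 0, 0.006, 0, 0, 0, 0, 0, 0, 0.008, 0, 0, 0, 0, 0, 0, 0.01, 0, 0, 0, 0, 0, 0]' > next.json && python3 -m creep next.json | egrep 'posi|force'
```

```text
position: [0.6127, 0.0414, 0.1375]
wrist_force: [6.3, 2.9, 6.2]
grasp_force: 4.1
```

Scaled: 0.005 m / 0.5 = 0.01, 0.004 m / 0.5 = 0.008.

```bash
echo '[0.002, 0, 0, 0, 0, 0, 0, 0.004, 0, 0, 0, 0, 0, 0, 0.006, 0, 0, 0, 0, 0, 0, 0.008, 0, 0, 0, 0, 0, 0, 0.01, 0, 0, 0, 0, 0, 0]' > next.json && python3 -m creep next.json | egrep 'posi|force'
```

```text
position: [0.6065, 0.0404, 0.1371]
wrist_force: [0.5, -0.3, 7.6]
grasp_force: 3.2
```

Scaled: 0.005 m / 0.5 = 0.01, 0.004 m / 0.5 = 0.008.

```bash
echo '[0.002, 0, 0, 0, 0, 0, 0, 0.004, 0, 0, 0, 0, 0, 0, 0.006, 0, 0, 0, 0, 0, 0, 0.008, 0, 0, 0, 0, 0, 0, 0.01, 0, 0, 0, 0, 0, 0]' > next.json && python3 -m creep next.json; python3 - <<'E'
from h import *
a=eyes.get_image("wrist")[90:290,170:370];b=eyes.get_image("top")[150:250,150:320]
cv2.imwrite("pics/c4.png",np.hstack([cv2.resize(a,(400,400)),cv2.resize(b,(400,235)) if 0 else cv2.copyMakeBorder(cv2.resize(b,(400,235)),0,165,0,0,cv2.BORDER_CONSTANT)]))
E
```

```text
time: 11.85
position: [0.5981, 0.0397, 0.1338]
ee_rot: [180.0, -0.0, -170.2]
wrist_force: [0.9, 0.5, 0.9]
opening: 0.0
grasp_force: 0.5
```

View pics/c4.png

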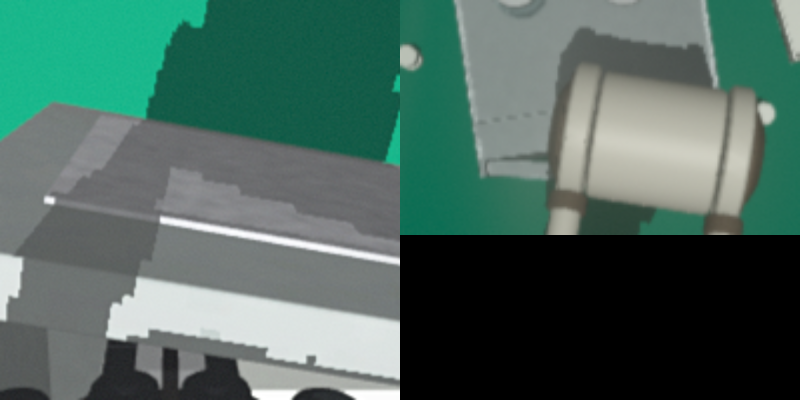

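The composite shows the door already ajar by about 10°, with its top edge slanted in the wrist view and the fingers behind it. The vertical force has dropped to about 0, so it is clear of the hook. Next I'll raise 10 mm, align the tool with the door and swing it in equal arcs about the hinge, which is at tool (0.011, 0.14).

Scaled: -0.01 m / 0.5 = -0.02, -0.007 m / 0.5 = -0.014, 9.5 degrees / 90 = 0.1056.

```bash
echo '[0, 0, -0.006, 0, 0, 0.0333, 0, 0, 0, -0.014, 0, 0, 0.0667, 0, 0, 0, -0.02, 0, 0, 0.1056, 0, 0, 0, -0.02, 0, 0, 0.1056, 0]' > next.json && python3 -m creep next.json|egrep 'posi|rot|force'; echo '[0.0118, -0.0006, 0, 0, 0, 0.0267, 0, 0.0234, -0.0008, 0, 0, 0, 0.0533, 0, 0.0352, -0.0006, 0, 0, 0, 0.08, 0, 0.047, 0.0002, 0, 0, 0, 0.1067, 0, 0.0586, 0.0016, 0, 0, 0, 0.1333, 0]' > next.json && python3 -m creep next.json |egrep 'posi|rot|force'
```

```text
position: [0.5986, 0.0394, 0.1446]
ee_rot: [-180.0, -0.0, -179.7]
wrist_force: [0.4, -1.2, 0.3]
grasp_force: 0.0
position: [0.5695, 0.0401, 0.1445]
ee_rot: [180.0, 0.1, 168.3]
wrist_force: [1.4, 0.4, -0.4]
grasp_force: 0.8
```

Scaled: 0.0293 m / 0.5 = 0.0586, 0.0235 m / 0.5 = 0.047, 12 degrees / 90 = 0.1333.

```bash
echo '[0.0118, -0.0006, 0, 0, 0, 0.0267, 0, 0.0234, -0.0008, 0, 0, 0, 0.0533, 0, 0.0352, -0.0006, 0, 0, 0, 0.08, 0, 0.047, 0.0002, 0, 0, 0, 0.1067, 0, 0.0586, 0.0016, 0, 0, 0, 0.1333, 0]' > next.json && python3 -m creep next.json |egrep 'posi|rot|force'
```

```text
position: [0.5409, 0.0469, 0.1444]
ee_rot: [180.0, 0.1, 156.3]
wrist_force: [2.0, 0.5, 0.4]
grasp_force: 0.8
```

Scaled: 0.0293 m / 0.5 = 0.0586, 0.0235 m / 0.5 = 0.047, 12 degrees / 90 = 0.1333.

```bash
echo '[0.0118, -0.0006, 0, 0, 0, 0.0267, 0, 0.0234, -0.0008, 0, 0, 0, 0.0533, 0, 0.0352, -0.0006, 0, 0, 0, 0.08, 0, 0.047, 0.0002, 0, 0, 0, 0.1067, 0, 0.0586, 0.0016, 0, 0, 0, 0.1333, 0]' > next.json && python3 -m creep next.json |egrep 'posi|rot|force'
```

```text
position: [0.5145, 0.0594, 0.1444]
ee_rot: [180.0, 0.1, 144.3]
wrist_force: [2.1, 0.6, 0.7]
grasp_force: 0.8
```

Scaled: 0.0293 m / 0.5 = 0.0586, 0.0235 m / 0.5 = 0.047, 12 degrees / 90 = 0.1333.

```bash
echo '[0.0118, -0.0006, 0, 0, 0, 0.0267, 0, 0.0234, -0.0008, 0, 0, 0, 0.0533, 0, 0.0352, -0.0006, 0, 0, 0, 0.08, 0, 0.047, 0.0002, 0, 0, 0, 0.1067, 0, 0.0586, 0.0016, 0, 0, 0, 0.1333, 0]' > next.json && python3 -m creep next.json |egrep 'posi|rot|force'
```

```text
position: [0.4911, 0.077, 0.1444]
ee_rot: [180.0, 0.1, 132.3]
wrist_force: [1.9, -0.6, 0.6]
grasp_force: 0.8
```

Scaled: 0.0293 m / 0.5 = 0.0586, 0.0235 m / 0.5 = 0.047, 12 degrees / 90 = 0.1333.

```bash
echo '[0.0118, -0.0006, 0, 0, 0, 0.0267, 0, 0.0234, -0.0008, 0, 0, 0, 0.0533, 0, 0.0352, -0.0006, 0, 0, 0, 0.08, 0, 0.047, 0.0002, 0, 0, 0, 0.1067, 0, 0.0586, 0.0016, 0, 0, 0, 0.1333, 0]' > next.json && python3 -m creep next.json |egrep 'posi|rot|force'
```

```text
position: [0.472, 0.0992, 0.1444]
ee_rot: [180.0, 0.1, 120.3]
wrist_force: [1.7, -0.9, -0.5]
grasp_force: 0.8
```

Scaled: 0.0293 m / 0.5 = 0.0586, 0.0235 m / 0.5 = 0.047, 12 degrees / 90 = 0.1333.

```bash
echo '[0.0118, -0.0006, 0, 0, 0, 0.0267, 0, 0.0234, -0.0008, 0, 0, 0, 0.0533, 0, 0.0352, -0.0006, 0, 0, 0, 0.08, 0, 0.047, 0.0002, 0, 0, 0, 0.1067, 0, 0.0586, 0.0016, 0, 0, 0, 0.1333, 0]' > next.json && python3 -m creep next.json |egrep 'posi|rot|force'
```

```text
position: [0.4578, 0.1248, 0.1444]
ee_rot: [180.0, 0.1, 108.3]
wrist_force: [0.4, -1.9, 0.7]
grasp_force: 0.8
```

Scaled: 0.0208 m / 0.5 = 0.0416, 0.0196 m / 0.5 = 0.0392, 8.5 degrees / 90 = 0.0944.

```bash
echo '[0.0118, -0.0006, 0, 0, 0, 0.0267, 0, 0.0234, -0.0008, 0, 0, 0, 0.0533, 0, 0.0328, -0.0006, 0, 0, 0, 0.0744, 0, 0.0392, -0.0004, 0, 0, 0, 0.0889, 0, 0.0416, -0.0002, 0, 0, 0, 0.0944, 0]' > next.json && python3 -m creep next.json |egrep 'posi|rot|force'; echo '[0, 0, 0, 0, 0, 0, 0, -0.01, 0, 0, 0, 0, 0, 0, -0.04, 0, 0, 0, 0, 0, 0, -0.08, 0, 0, 0, 0, 0, 0, -0.12, 0, 0, 0, 0, 0, 0]' > next.json && python3 -m creep next.json |egrep 'posi|rot|force'
```

```text
position: [0.451, 0.1449, 0.1443]
ee_rot: [-180.0, 0.0, 99.8]
wrist_force: [0.3, -0.8, 1.5]
grasp_force: 0.5
position: [0.4612, 0.0848, 0.1442]
ee_rot: [-180.0, -0.0, 99.8]
wrist_force: [0.2, -0.5, -1.0]
grasp_force: 0.0
```

Units first: shifts go in shares of 0.5 m and turns go in shares of 90 degrees. So -0.15 m / 0.5 = -0.3, -0.11 m / 0.5 = -0.22.

```bash
echo '[0, 0, -0.06, 0, 0, 0, 0, 0, 0, -0.14, 0, 0, 0, 0, 0, 0, -0.22, 0, 0, 0, 0, -0.08, 0, -0.3, 0, 0, 0, 0, -0.16, 0, -0.3, 0, 0, 0, 0]' > next.json && python3 -m creep next.json |egrep 'posi|rot|force'; echo '[-0.08, 0, 0, 0, 0, 0, 0, -0.16, 0, 0, 0, 0, 0, 0, -0.24, 0, 0, 0, 0, 0, 0, -0.3, 0, 0, 0, 0, 0, 0, -0.3, 0, 0, 0, 0, 0, 0]' > next.json && python3 -m creep next.json; python3 - <<'E'
from h import *
cv2.imwrite("pics/end.png",np.hstack([eyes.get_image("top")[0:384,100:450],eyes.get_image("scene")[100:300,150:450] if 0 else eyes.get_image("scene")[0:384,80:430]]))
E
```

```text
position: [0.4772, 0.0062, 0.3]
ee_rot: [179.5, 0.2, 100.0]
wrist_force: [0.8, -0.8, -0.6]
grasp_force: 0.0
time: 17.35
position: [0.5, -0.1446, 0.2936]
ee_rot: [-179.9, 0.0, 99.5]
wrist_force: [-0.5, 0.6, 0.0]
opening: -0.0001
grasp_force: 0.0
```

View pics/end.png

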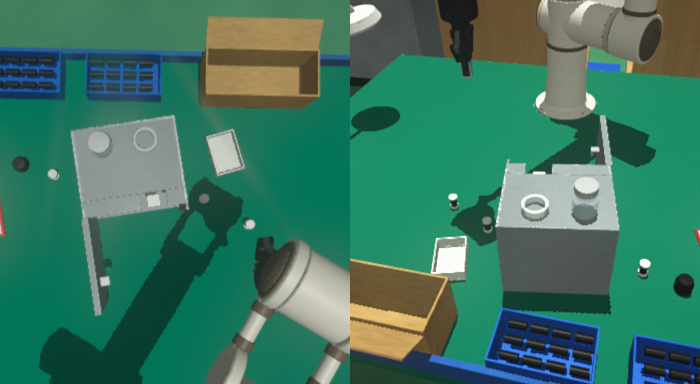

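The top view shows the door standing from (88,218) to (98,314). That is square to the cabinet front, and the jar, tape, spools, tray and loupe are unmoved.

```bash
python3 -c "
from plant import arm
print(arm.close_job())"
```

```text
the job is handed in; nothing more can be done
None
```

The cabinet door was unlatched and now stands open at about 90°, with the arm clear and nothing else moved; the hardest press was about 19 N, on the hook's stop, and I handed the job in at about 17.5 s.

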